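# Roll the sizing vise to its gauge mark and lock it

### The job

With a fingertip on top of the knurled brass wheel, roll it away from the robot, in as many strokes as it takes, until the gap of the blue sizing vise has closed so far that the moving jaw's pointer lines up with the red gauge mark. Then push the red lock lever fully over, away from the robot, leaving the pointer on the mark, and finish clear of everything. Do not push on the jaw or shift the red mark, and do not lift or push away the things lying around.

Things in the scene. Friction and masses are not known exactly. Their poses are not given: they have to be found in the camera images.
- jig: the sizing vise, fixed to the mat: blue base plate 130 (x) x 315 (y) x 20 mm; origin in the underside, x points away from the robot side, y along the closing direction of the jaws, z up. The base spans y = -150 to +166 mm. It stands on the 3 mm cutting mat and is turned up to about 0.3 rad. In this frame: wheel hub at (0, -105, 50), fixed steel jaw's face at y = +65 and its top at z = 54, the lever block at (0, 128).
- wheel (a joint): turning angle of the knurled brass wheel, rad, 0 at the start, limits -0.5 to 7.5. It grows when the top of the wheel rolls away from the robot (jig +x); each rad moves the jaw 6 mm along jig +y and closes the gap. Turning friction about 0.04 N m (a little over 1 N at the rim); it stays where it is left and can be rolled back.
- wheel_hub (a point): centre of the knurled wheel. Axis level, along jig y. Outer radius over the ridges 32 mm (24 ridges, each standing 2 mm proud of the 30 mm rim), 26 mm wide; its top is thus 32 mm above this point. Its two blue cheeks reach 8 mm above this point, 50 mm long in jig x, each 9 mm thick, so the top 24 mm of the wheel stands free.
- jaw: moving aluminium jaw, 60 x 22 x 34 mm, origin in its underside, top 56 mm above the jig's underside; a black pointer arm with a white line sticks out of it to jig +x over the white scale. Moves only along jig y, driven by the wheel. Not to be pushed itself.
- pointer (a point): top end of the moving jaw's black pointer (arm 8 mm wide, white line in its middle), 34 mm above the jig's underside. Moves along jig +y as the gap closes.
- gauge_mark (a point): the red gauge mark: a stiff red slide block 14 x 10 x 12 mm with a white line in its middle, on the scale just beyond the pointer's end; this point is on its top at the line, at its pointer side. Its axes are those of the jig. At the start it lies 10 to 22 mm further along jig +y than the pointer; the two are in line when their difference along jig y is zero.
- lock (a joint): angle of the red lock lever, rad: 0 leaning towards the robot (jig -x), 1.0 fully over away from the robot (jig +x). It starts between 0 and 0.12 and stays where it is left.
- lock_tip (a point): tip of the red lock lever. Centre of its red ball, 26 mm in diameter; steel rod 10 mm thick. It swings about a level axis along jig y, which lies 42 mm above the jig's underside at jig (0, 128); the ball is 70 mm from that axis, 34 mm to jig -x of it at 0 and 34 mm to jig +x at 1.0, at jig height 103 mm at both ends and 112 mm upright. Moving it takes about 1 N at the ball. Its steel block is 70 x 50 mm, topping out 55 mm above the jig's underside
- nut_blank: loose bone-white bar 52 x 8 x 10 mm lying behind the vise, origin in its underside; leave alone
- tuner: loose steel tuning machine about 65 x 20 x 28 mm lying behind the vise, origin in its underside; leave alone
- pen: loose silver and black marker pen 125 x 12 mm lying in front of the vise (robot side), origin in its underside; leave alone
- jar: loose amber jar, 48 mm across, 50 mm tall, behind the vise, origin in its underside; leave alone
- tape: loose yellow tape roll, 96 mm across, 22 mm tall, lying flat at the left or right side, origin in its underside; leave alone
- glue: loose white glue bottle with red cap, 54 mm across, 130 mm tall, at the left or right side, origin in its underside; leave alone
- screwdriver: loose screwdriver 200 mm long lying at the right side, origin in its underside; leave alone

How it is judged (in metres and radians):
On the way, in this order (a step that is already met when the one before it is completed fails the run):
1. pointer rolled to the red mark (within 2 mm), lock lever not yet thrown (y of pointer in the frame of gauge_mark between -0.002 and 0.002 m and value of joint lock below 0.4 rad), for 0.3 s.
2. lock lever pushed over with the pointer on the mark (y of pointer in the frame of gauge_mark between -0.002 and 0.002 m and value of joint lock above 0.85 rad), for 0.2 s.
At the end, for the whole second after the job is handed in: The jaw's pointer stands within 2 mm of the red mark along the scale, the wheel is at rest, and the lock lever is over (at least 0.85 of its 1.0 rad) (all of step 2 and velocity of joint wheel between -0.05 and 0.05 rad/s); the robot touches nothing.
It fails at once if the jaw itself is pushed (over 2 N) by the robot (contact force between any of the arm, the fingers and jaw above 2 N).
It fails at once if the red mark is shifted by more than 3 mm (distance of gauge_mark from where it was at the start of the episode above 0.003 m).
It fails at once if a thing lying around is lifted, carried or pushed more than 25 mm (distance of any of nut_blank, tuner, pen, jar, tape, glue, screwdriver from where it was at the start of the episode above 0.025 m).
It also fails if it takes over 51 s, if anything falls off the work surface, if the arm or the gripper's body presses on something with over 40 N, if the wrist force passes 120 N, or if a joint passes its speed limit or range.

### The arm

A 6-joint arm with a two-finger parallel gripper is mounted at the origin on the work surface. World frame = base frame: x ahead of the robot, y to its left, z up, the work surface at z = 0. Lengths are in m, angles in degrees, forces in N, time in s.
With the tool pointing down it reaches from about 0.4 to 0.825 m from the base axis. Payload 7 kg.
Tool frame: the origin (TCP) lies at the very end of the fingers, on their centre line; the grasp point (between the pads) lies 19 mm behind it (ctrl.hold_point_z is the distance from the TCP to the grasp point, in m); z points along the fingers, y is the line along which they close (so a half turn about z gives the same grasp; the last joint's range is limited). The gripper opens to 88 mm and grips with 3 to 60 N. Pads are 19 mm wide; open, the fingers measure 130 mm over their backs; the gripper's body (78 mm by 193 mm) begins 47 mm behind the grasp point.
Start: joints at [-59.754, 20.546, 0.682, 0, -70.136, -16.507], TCP at [0.16, -0.656, 0.227] pointing down, gripper open.
Joint ranges: [-176.03, 176.03], [-82.01, 121.73], [-58.28, 71.71], [-173.87, 95.51], [-174.79, -0.11], [-173.66, 173.66]. Speed limits (degrees/s): [136.94, 136.94, 172.46, 180, 180, 180].

### API

Orientations are given as [roll, pitch, yaw] about the fixed x, y, z axes, in that order (R = Rz(yaw) Ry(pitch) Rx(roll)).
In Python, from plant import sensors, viewer, workorder, ctrl gives the robot as it stands.
- The arm moves only by the shell command python3 -m pendant 'ROWS'. ROWS is JSON, a list of rows, each a list of 3 entries, a list of its own where there are three numbers: the opening, from -1 (shut) to 1 (fully open), so that 0 is half open, then the shift along the tool's x, y, z in m, then the turn, a rotation vector about the tool's x, y, z in degrees. A call has 1 to 10 rows; each row is the pose to reach, as a shift and turn from the pose commanded when the call began, along the tool's axes at that moment; what a row does not reach only later rows make up. A row lasts 1/12 s, in which the tool goes at most 41.7 mm and 7.16 degrees, less where a joint would pass 70% of its speed; a pose out of reach is approached as far as the arm can. A call with a gripper value outside its range is refused whole. The fingers move at their own pace and stop on an object; the grip force is fixed at half the most. Time passes only in rows, so rows that repeat a pose let the fingers close. It gives the time, the measured TCP pose, the force, the opening and the grip force at its end, in the units of the state.
- sensors.get_obs(): the state, without advancing time (a new reading comes with each control period).
- viewer.snapshot(name): name is "side" or "top"; returns the picture (384x512x3 uint8, red, green, blue); there is no depth.
- viewer.camera_params(name): a dict with "fx", "fy", "cx", "cy" (pixels), "dist" ([k1, k2, p1, p2, k3] as OpenCV has them; the pictures are not rectified), "extrinsics" (4x4, takes a point from world to camera coordinates). Camera axes: x right, y up, looking along -z (the intrinsics and any distortion apply to the point x, -y, -z); pixel columns grow to the right and rows downward; lengths in m; the calibration is good to about 2 mm. A picture is of the moment at which its call begins. camera_params takes no time and is no camera call.
- workorder.close_job(): hands the job in; it is judged then, once.
The state is a dict: "clock": time; "joint_pos": joint angles; "qvel": joint speeds; "tau": joint torques, N m; "tool_pos": TCP position; "orientation": TCP orientation; "force": force on the tool from outside, world axes, zero at the start; "moment": the same for the moment, N m; "opening": finger opening in m; "gripper_force": force on a finger pad.
Only numpy, scipy, OpenCV 4.12 (cv2) and the standard library are available. Lean on these libraries where they do the work, as an engineer would, in place of code of your own. Each camera call takes 0.05 s, during which the arm holds its last target. There are 200 camera calls.

## Working session

There is one attempt and no reset: what is moved stays moved. The work goes in short steps, Python scripts to look and compute and a shell command to move; the robot and the scene stay as the last step left them, time stands still between calls to the robot, and variables do not carry over. Pictures are saved under pics/ and viewed, at most 12 in all, crops included, and the job is handed in when it is done.

```bash
mkdir -p pics; cat > h.py <<'E'
import numpy as np, cv2
from plant import sensors, viewer, workorder, ctrl
F=np.diag([1.,-1,-1])
def cam(n):
    p=viewer.camera_params(n); K=np.array([[p['fx'],0,p['cx']],[0,p['fy'],p['cy']],[0,0,1.]])
    return K,np.array(p['dist'],float),F@np.array(p['extrinsics'])[:3]
def ray(n,uv):
    K,d,E=cam(n); q=cv2.undistortPoints(np.array([[uv]],float),K,d)[0,0]
    R,t=E[:,:3],E[:,3]; v=R.T@np.array([q[0],q[1],1]); return -R.T@t, v/np.linalg.norm(v)
def onz(n,uv,z):
    o,v=ray(n,uv); return o+v*(z-o[2])/v[2]
def proj(n,P):
    K,d,E=cam(n); return cv2.projectPoints(np.array(P,float).reshape(-1,3),cv2.Rodrigues(E[:,:3])[0],E[:,3],K,d)[0][:,0]
def tri(a,b):
    (o,v),(p,w)=ray(*a),ray(*b); s=np.linalg.lstsq(np.c_[v,-w],p-o,rcond=None)[0]
    A,B=o+s[0]*v,p+s[1]*w; return (A+B)/2,np.linalg.norm(A-B)
def snap(n,f):
    im=viewer.snapshot(n); cv2.imwrite(f'pics/{f}.png',im[...,::-1]); return im
E
python3 - <<'E'
from h import *
a=snap('top','t0');b=snap('side','s0')
cv2.imwrite('pics/both0.png',cv2.resize(np.hstack([a,b])[...,::-1],(800,300)))
o=sensors.get_obs();print(o)
for n in('top','side'):
    print(n,ray(n,(256,192)),viewer.camera_params(n)['fx'])
E
```

```text
{'clock': 0.1, 'joint_pos': array([-5.97534440e+01,  2.05862469e+01,  6.38325066e-01, -1.85968416e-02,
       -7.01364018e+01, -1.65079410e+01]), 'qvel': array([ 0.08248683, -0.07434033,  0.0937253 ,  0.07129858, -0.03887953,
        0.00122347]), 'tau': array([-2.74757695e-03, -5.84161520e+01,  2.93754190e+01,  7.01547280e+00,
        1.02704132e-02, -4.58959062e-05]), 'tool_pos': array([ 0.16018774, -0.65525282,  0.22572061]), 'orientation': array([ 1.79914184e+02, -7.20016119e-03, -1.66267711e+02]), 'force': array([ 1.09463488, -0.4446879 , -0.11802675]), 'moment': array([-0.01561339,  0.06222378, -0.0095575 ]), 'gripper_force': 0.0, 'opening': 0.08724915711086195}
top (array([ 0.41953605, -0.01031023,  1.01927423]), array([ 0.14967239, -0.03712404, -0.98803845])) 348.4972536601503
side (array([-0.02153862,  0.55734655,  0.75748188]), array([ 0.56555916, -0.54737456, -0.61686622])) 366.5143463053988
```

View pics/t0.png

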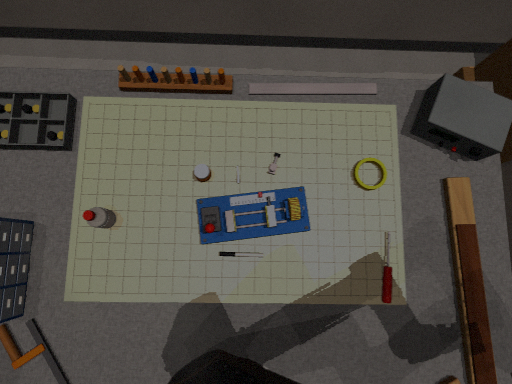

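View pics/s0.png

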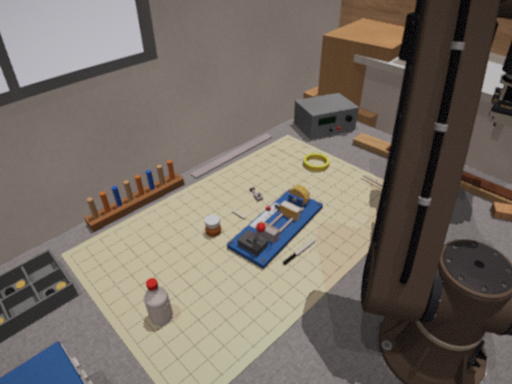

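Top view: the jig is at px ~(253,215), with the wheel at the right (293,209), the lever ball at (210,228) and the red mark at ~(260,195). The side view shows the same items, unobstructed.

```bash
python3 - <<'E'
from h import *
a=cv2.imread('pics/t0.png');b=cv2.imread('pics/s0.png')
hsv=cv2.cvtColor(a,cv2.COLOR_BGR2HSV)
m=cv2.inRange(hsv,(100,120,40),(125,255,255));m[:170]=0;m[260:]=0;m[:,:180]=0;m[:,330:]=0
m=cv2.morphologyEx(m,cv2.MORPH_CLOSE,np.ones((25,25)))
c=max(cv2.findContours(m,0,1)[0],key=cv2.contourArea)
P=np.array([onz('top',p,0.023)[:2] for p in c[:,0].astype(float)])
r=cv2.minAreaRect((P*1000).astype(np.float32));print(r);print(cv2.boxPoints(r))
for n,im in(('top',a),('side',b)):
    h=cv2.cvtColor(im,cv2.COLOR_BGR2HSV)
    red=cv2.inRange(h,(0,130,60),(8,255,255))|cv2.inRange(h,(172,130,60),(180,255,255))
    k,l,s,ce=cv2.connectedComponentsWithStats(red)
    print(n,[(s[i].tolist(),ce[i].round(1).tolist()) for i in range(1,k) if s[i,4]>3 and 190<ce[i][0]<330 and 150<ce[i][1]<270])
A=cv2.resize(a[180:250,188:318],(780,420),interpolation=cv2.INTER_CUBIC);B=cv2.resize(b[180:264,225:329],(780,630),interpolation=cv2.INTER_CUBIC)
cv2.imwrite('pics/ca.png',A);cv2.imwrite('pics/cb.png',cv2.resize(B,(743,600)))
E
```

```text
((505.3680725097656, -39.847686767578125), (128.26919555664062, 310.897705078125), 8.035503387451172)
[[ 420.13348  105.10974]
 [ 463.59286 -202.73544]
 [ 590.60266 -184.80511]
 [ 547.1433   123.04007]]
top [([258, 192, 4, 5, 15], [259.9, 193.9]), ([205, 223, 10, 10, 74], [209.4, 227.7])]
side [([266, 207, 4, 3, 10], [267.8, 208.0]), ([257, 223, 8, 9, 60], [260.5, 226.9])]
```

View pics/ca.png

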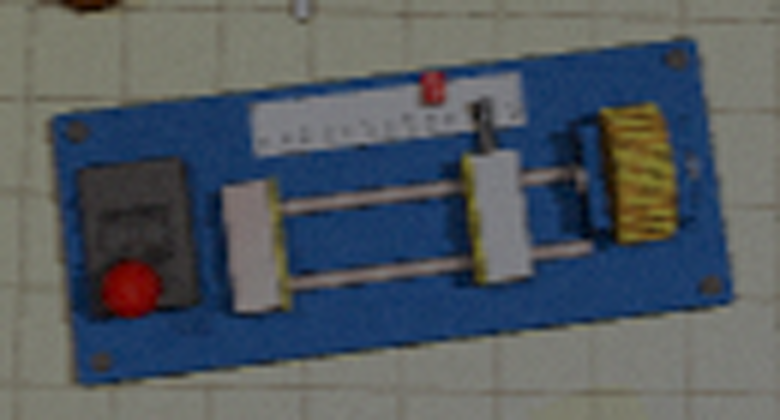

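View pics/cb.png

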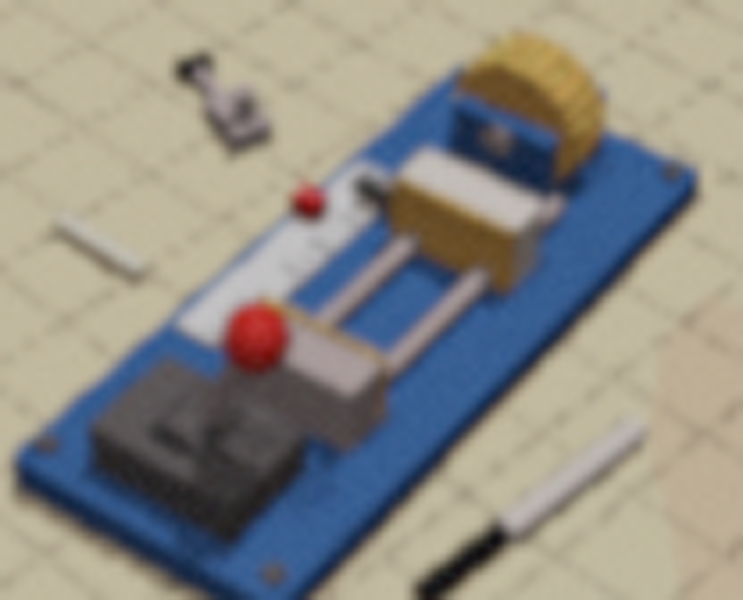

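The top crop shows the red mark at px (260,194), the pointer end at ~(268.5,197) and the wheel at (294.5,209). The side crop shows the ball at (260.5,227) and the mark at (268,208). Next I'll compute the jig pose and the pointer-to-mark gap.

```bash
cat >> h.py <<'E'
O=np.array([.5065,-.0478,.003]);th=np.radians(8.04)
RJ=np.array([[np.cos(th),-np.sin(th),0],[np.sin(th),np.cos(th),0],[0,0,1]])
def toj(P): return RJ.T@(np.asarray(P)-O)
def tow(P): return O+RJ@np.asarray(P)
def rel(P):  # shift in tool axes from the present pose to world P
    from scipy.spatial.transform import Rotation as Ro
    o=sensors.get_obs(); R=Ro.from_euler('xyz',o['orientation'],degrees=True).as_matrix()
    return R.T@(np.asarray(P)-o['tool_pos'])
E
python3 - <<'E'
from h import *
b,e=tri(('top',(209.4,227.7)),('side',(260.5,226.9)));print('ball jig',toj(b).round(4),e)
b,e=tri(('top',(259.9,193.9)),('side',(267.8,208.0)));print('mark jig',toj(b).round(4),e)
pt=onz('top',(268.4,197.),.037);print('pointer',toj(pt).round(4), 'mark@z',toj(onz('top',(259.9,193.9),.033)).round(4))
print('hub',tow([0,-.105,.05]),'rel above',rel(tow([-.02,-.105,.125])))
print('wheel top px', proj('top',[tow([0,-.105,.082]),tow([0,.128,.055]),tow([0,.065,.054])]),proj('side',[tow([0,-.105,.082])]))
# pointer: dark columns in jig-y along the pointer strip
E
```

```text
ball jig [-0.0273  0.1278  0.1058] 4.822846648633678e-05
mark jig [ 0.0555 -0.019   0.0263] 0.00013136677754327827
pointer [ 0.0428 -0.0414  0.034 ] mark@z [ 0.0551 -0.0187  0.03  ]
hub [ 0.52118576 -0.15176792  0.053     ] rel above [-0.45031004  0.40523428  0.09827108]
wheel top px [[295.0829729  207.35715841]
 [209.99108276 218.65973698]
 [232.82501208 215.88334731]] [[299.52848647 186.45516935]]
```

```bash
python3 -m pendant '[[-1,[-0.04,0.036,0],[0,0,3]],[-1,[-0.07,0.063,0],[0,0,5.7]],[-1,[-0.10,0.09,0],[0,0,5.7]],[-1,[-0.13,0.117,0],[0,0,5.7]],[-1,[-0.16,0.144,0],[0,0,5.7]],[-1,[-0.19,0.171,0],[0,0,5.7]],[-1,[-0.22,0.198,0],[0,0,5.7]],[-1,[-0.25,0.225,0],[0,0,5.7]],[-1,[-0.28,0.252,0],[0,0,5.7]],[-1,[-0.31,0.279,0],[0,0,5.7]]]'
python3 -c "
from h import *
print(rel(tow([-.02,-.105,.125])))"
```

```text
clock: 0.93
tool_pos: [0.3954, -0.3094, 0.2265]
orientation: [180.0, 0.0, -172.0]
force: [0.5, -0.8, -0.2]
opening: 0.0264
gripper_force: 0.0
[-0.12652415  0.13849283  0.09857939]
```

```bash
python3 -m pendant '[[-1,[-0.025,0.027,0.01],[0,0,0]],[-1,[-0.05,0.055,0.03],[0,0,0]],[-1,[-0.075,0.083,0.05],[0,0,0]],[-1,[-0.1,0.11,0.07],[0,0,0]],[-1,[-0.12,0.13,0.09],[0,0,0]],[-1,[-0.125,0.137,0.098],[0,0,0]],[-1,[-0.125,0.137,0.098],[0,0,0]],[-1,[-0.125,0.137,0.098],[0,0,0]]]'
python3 - <<'E'
from h import *
print(rel(tow([-.02,-.105,.125])),sensors.get_obs()['force'])
a=snap('top','t1');b=snap('side','s1')
A=cv2.resize(a[140:270,200:350],(450,390),interpolation=2);B=cv2.resize(b[140:270,240:340],(300,390),interpolation=2)
cv2.imwrite('pics/c1.png',np.hstack([A,B])[...,::-1])
E
```

```text
clock: 1.6
tool_pos: [0.4991, -0.158, 0.128]
orientation: [180.0, -0.1, -171.9]
force: [-0.1, 1.2, 0.5]
opening: 0.0006
gripper_force: 0.0
[-2.71938260e-03  3.04890747e-03 -1.18358907e-05] [-0.12281417  1.20573248  0.48891812]
```

View pics/c1.png

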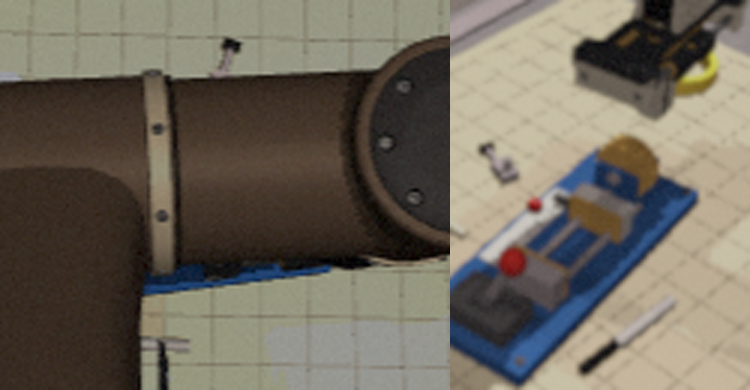

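The top camera is now blocked by the arm. The side view shows the closed fingertips (~40 mm wide) above the wheel, with the wheel, pointer and mark all visible there. Descending to touch.

```bash
python3 -m pendant '[[-1,[-0.001,0.002,0.02],[0,0,0]],[-1,[-0.001,0.002,0.035],[0,0,0]],[-1,[-0.001,0.002,0.042],[0,0,0]],[-1,[-0.001,0.002,0.044],[0,0,0]],[-1,[-0.001,0.002,0.0455],[0,0,0]],[-1,[-0.001,0.002,0.0455],[0,0,0]]]'
python3 -c "
from h import *
o=sensors.get_obs();print(toj(o['tool_pos']),o['force'])"
```

```text
clock: 2.2
tool_pos: [0.5006, -0.1566, 0.0838]
orientation: [-180.0, 0.1, -172.0]
force: [-0.1, -0.5, 0.3]
opening: 0.0004
gripper_force: 0.0
[-0.02109094 -0.10689309  0.08077077] [-0.06880775 -0.54514417  0.33031798]
```

```bash
python3 -m pendant '[[-1,[0,0,0.001],[0,0,0]],[-1,[-0.005,0,0.0005],[0,0,0]],[-1,[-0.01,0,-0.0005],[0,0,0]],[-1,[-0.015,0,-0.0005],[0,0,0]],[-1,[-0.02,0,-0.0005],[0,0,0]]]'
python3 - <<'E'
from h import *
o=sensors.get_obs();print(toj(o['tool_pos']),o['force'])
E
```

```text
clock: 2.62
tool_pos: [0.5215, -0.1533, 0.0848]
orientation: [-180.0, 0.1, -171.9]
force: [-1.8, 1.8, 8.6]
opening: 0.0001
gripper_force: 3.9
[ 0.00013904 -0.10655253  0.08180925] [-1.83574825  1.76793566  8.64848824]
```

Contact is good (8.6 N normal, ~1.8 N tangential). I'll finish the stroke, lift and look.

```bash
python3 -m pendant '[[-1,[-0.005,0,0],[0,0,0]],[-1,[-0.01,0,0.000],[0,0,0]],[-1,[-0.015,0,0.0007],[0,0,0]],[-1,[-0.02,0,0.002],[0,0,0]],[-1,[-0.025,0,0.004],[0,0,0]],[-1,[-0.025,0,-0.01],[0,0,0]],[-1,[-0.01,0,-0.015],[0,0,0]],[-1,[0.02,0,-0.01],[0,0,0]],[-1,[0.021,0,-0.006],[0,0,0]]]'
cat >> h.py <<'E'
def gap(f):
    from scipy.ndimage import map_coordinates
    b=np.mean([viewer.snapshot('side').astype(float) for _ in range(3)],0)
    c=np.clip(b[185:255,235:320],0,255).astype(np.uint8)
    cv2.imwrite(f'pics/{f}.png',cv2.resize(c,None,fx=7,fy=7,interpolation=2)[...,::-1]); np.save(f'pics/{f}.npy',b)
    ys=np.arange(-.075,.04,.001)
    def prof(x,z):
        uv=proj('side',[tow([x,y,z]) for y in ys]); return np.array([map_coordinates(b[...,k],[uv[:,1],uv[:,0]],order=1) for k in range(3)])
    return ys,prof
E
python3 - <<'E'
from h import *
o=sensors.get_obs();print(toj(o['tool_pos']),o['force'])
ys,p=gap('g1')
M=p(.055,.030);r=M[0]-M[1:].mean(0);r=np.clip(r-60,0,None);print('mark y',(r*ys).sum()/r.sum(),r.max())
for x in(.036,.040,.044):
    print(x,p(x,.033).mean(0).astype(int).tolist())
E
```

```text
clock: 3.37
tool_pos: [0.4953, -0.1562, 0.0889]
orientation: [179.9, -0.1, -172.0]
force: [-1.2, 0.7, -0.9]
opening: 0.0006
gripper_force: 0.0
[-0.02628611 -0.10577929  0.08591419] [-1.15365376  0.73912874 -0.90609536]
mark y -0.017422505428720078 50.598016954602144
0.036 [100, 100, 100, 100, 101, 101, 101, 101, 102, 102, 102, 103, 103, 104, 104, 104, 105, 106, 107, 107, 110, 113, 118, 124, 131, 138, 148, 157, 165, 170, 175, 179, 183, 186, 188, 188, 184, 178, 172, 165, 156, 144, 131, 118, 104, 90, 80, 75, 72, 71, 72, 76, 88, 99, 110, 119, 128, 136, 146, 155, 164, 171, 176, 180, 183, 187, 190, 191, 191, 190, 189, 189, 190, 191, 193, 190, 188, 186, 184, 184, 183, 183, 183, 185, 187, 190, 193, 195, 194, 194, 194, 195, 194, 192, 191, 191, 191, 189, 187, 185, 184, 184, 184, 186, 187, 189, 191, 193, 192, 191, 190, 190, 189, 188, 185]
0.04 [101, 101, 101, 101, 101, 101, 101, 101, 101, 101, 101, 101, 101, 101, 101, 102, 102, 103, 103, 105, 111, 117, 124, 133, 143, 152, 161, 169, 178, 187, 194, 197, 197, 196, 195, 194, 190, 184, 176, 166, 156, 146, 135, 124, 112, 101, 95, 92, 92, 99, 108, 119
[... 193 characters left out ...]
01, 201, 201, 201, 201, 200, 199, 199, 199, 199, 199, 200, 200, 201, 201, 202, 202, 202, 201, 201, 201, 201, 200, 200, 200]
0.044 [101, 101, 101, 101, 101, 101, 100, 100, 100, 100, 100, 101, 101, 101, 101, 101, 101, 103, 104, 107, 111, 116, 123, 133, 143, 154, 164, 174, 182, 188, 191, 194, 196, 197, 197, 192, 187, 181, 175, 169, 160, 153, 146, 139, 134, 128, 131, 137, 143, 151, 159, 164, 168, 172, 174, 176, 172, 162, 152, 143, 134, 124, 113, 102, 97, 92, 90, 94, 98, 103, 111, 120, 133, 146, 158, 167, 174, 181, 188, 194, 199, 200, 201, 201, 202, 202, 202, 202, 202, 202, 202, 202, 202, 201, 201, 201, 202, 202, 202, 202, 202, 202, 202, 202, 202, 202, 201, 201, 201, 201, 201, 201, 201, 202, 202]
```

View pics/g1.png

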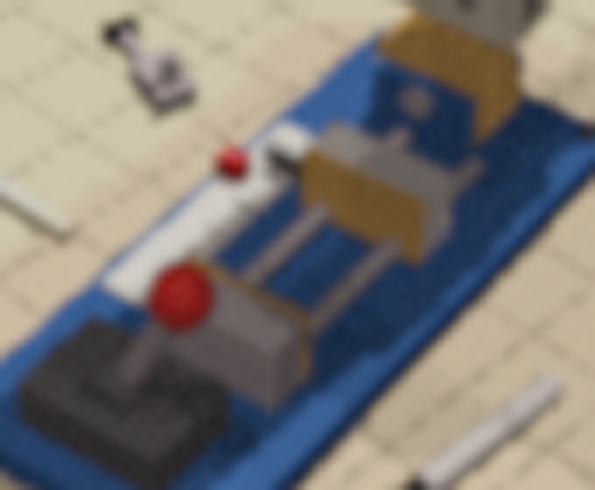

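The side view now shows the pointer at crop (287,157) and the mark at (232,161); the jaw has moved. I'll run the same estimator on the stored first pictures to get the stroke's travel.

```bash
cat >> h.py <<'E'
def est(b,n):
    from scipy.ndimage import map_coordinates
    b=b.astype(float); ys=np.arange(-.075,.04,.0005); out={}
    def prof(x,z):
        uv=proj(n,[tow([x,y,z]) for y in ys]); return np.array([map_coordinates(b[...,k],[uv[:,1],uv[:,0]],order=1) for k in range(3)])
    M=np.mean([prof(x,.034) for x in(.050,.053,.056,.059,.062)],0);r=M[0]-M[1:].mean(0);r=np.clip(r-.4*r.max(),0,None);out['mark']=(r*ys).sum()/r.sum()
    for x in(.034,.037,.040):
        g=prof(x,.034).mean(0); i=g.argmin() if n=='top' else 30+g[30:].argmin()
        k=slice(max(0,i-14),i+15); w=np.clip(.5*(g[k].min()+g[k].max())-g[k],0,None); out[x]=((w*ys[k]).sum()/w.sum()).round(4)
    return out
E
python3 - <<'E'
from h import *
print(est(cv2.imread('pics/s0.png')[...,::-1],'side'));print(est(np.load('pics/g1.npy'),'side'));print(est(cv2.imread('pics/t0.png')[...,::-1],'top'))
E
```

```text
{'mark': np.float64(-0.014464513414895332), 0.034: np.float64(-0.0336), 0.037: np.float64(-0.0345), 0.04: np.float64(-0.036)}
{'mark': np.float64(-0.01424800361558028), 0.034: np.float64(-0.0249), 0.037: np.float64(-0.0261), 0.04: np.float64(-0.0271)}
{'mark': np.float64(-0.01779394533049026), 0.034: np.float64(-0.0394), 0.037: np.float64(-0.0373), 0.04: np.float64(-0.0381)}
```

The first stroke gave 8.7 mm, with roughly 12 mm left. Repeating the same stroke.

```bash
python3 -m pendant '[[-1,[-0.005,0,0.004],[0,0,0]],[-1,[-0.005,0,0.0075],[0,0,0]],[-1,[-0.01,0,0.007],[0,0,0]],[-1,[-0.015,0,0.006],[0,0,0]],[-1,[-0.02,0,0.006],[0,0,0]],[-1,[-0.025,0,0.006],[0,0,0]],[-1,[-0.03,0,0.006],[0,0,0]],[-1,[-0.035,0,0.006],[0,0,0]],[-1,[-0.04,0,0.0067],[0,0,0]],[-1,[-0.045,0,0.008],[0,0,0]]]'
python3 -m pendant '[[-1,[-0.005,0,0.002],[0,0,0]],[-1,[-0.005,0,-0.012],[0,0,0]],[-1,[0.01,0,-0.018],[0,0,0]],[-1,[0.042,0,-0.016],[0,0,0]],[-1,[0.045,0,-0.008],[0,0,0]],[-1,[0.045,0,-0.008],[0,0,0]]]'
python3 - <<'E'
from h import *
o=sensors.get_obs();print(toj(o['tool_pos']),o['force'])
gap('g2');print(est(np.load('pics/g2.npy'),'side'))
E
```

```text
clock: 4.35
tool_pos: [0.5445, -0.1499, 0.0813]
orientation: [-180.0, -0.0, -172.0]
force: [-0.4, 0.4, 1.4]
opening: 0.0005
gripper_force: 0.7
clock: 4.85
tool_pos: [0.4971, -0.1562, 0.0882]
orientation: [179.9, -0.1, -172.0]
force: [-0.5, 0.6, 0.0]
opening: 0.0001
gripper_force: 0.0
[-0.02445968 -0.10602033  0.08518262] [-0.53194702  0.56254734  0.004343  ]
{'mark': np.float64(-0.014266022445335163), 0.034: np.float64(-0.018), 0.037: np.float64(-0.018), 0.04: np.float64(-0.017)}
```

```bash
python3 -m pendant '[[-1,[-0.0165,0,0],[0,0,0]],[-1,[-0.0165,0,0.004],[0,0,0]],[-1,[-0.0165,0,0.0053],[0,0,0]],[-1,[-0.021,0,0.0053],[0,0,0]],[-1,[-0.026,0,0.0053],[0,0,0]],[-1,[-0.0325,0,0.0053],[0,0,0]],[-1,[-0.0325,0,0.0053],[0,0,0]],[-1,[-0.0325,0,0],[0,0,0]],[-1,[-0.0325,0,-0.03],[0,0,0]],[-1,[-0.0325,0,-0.06],[0,0,0]]]'
python3 - <<'E'
from h import *
o=sensors.get_obs();print(toj(o['tool_pos']),o['force'])
gap('g3');print(est(np.load('pics/g3.npy'),'side'))
E
```

```text
clock: 5.83
tool_pos: [0.5299, -0.1517, 0.1489]
orientation: [180.0, -0.3, -172.0]
force: [1.9, -0.2, 0.4]
opening: 0.0004
gripper_force: 0.0
[ 0.00864261 -0.10610933  0.14589392] [ 1.89579614 -0.21247207  0.36310748]
{'mark': np.float64(-0.013008589436136347), 0.034: np.float64(-0.0157), 0.037: np.float64(-0.0156), 0.04: np.float64(-0.015)}
```

View pics/g3.png

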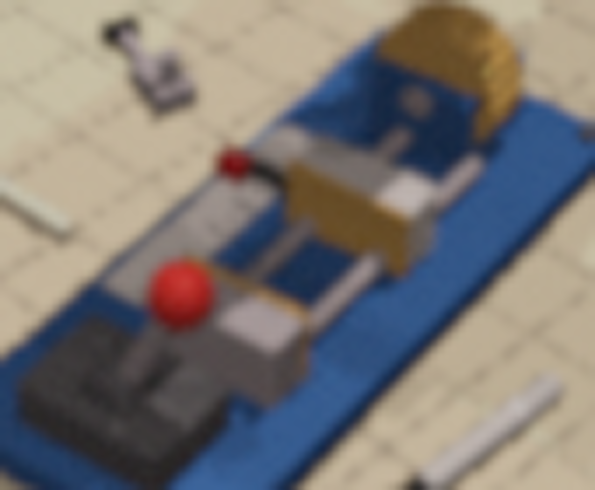

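The side crop shows the pointer arm right next to the red mark, crop (265,172) against (233,163), and the arm's shadow biases the reading. I'll swing the arm aside for an unobstructed top view.

```bash
python3 -m pendant '[[-1,[0.015,-0.015,-0.01],[0,0,0]],[-1,[0.04,-0.04,-0.02],[0,0,0]],[-1,[0.067,-0.067,-0.03],[0,0,0]],[-1,[0.095,-0.095,-0.04],[0,0,0]],[-1,[0.123,-0.123,-0.05],[0,0,0]],[-1,[0.15,-0.15,-0.05],[0,0,0]],[-1,[0.178,-0.178,-0.05],[0,0,0]],[-1,[0.206,-0.206,-0.05],[0,0,0]],[-1,[0.233,-0.233,-0.05],[0,0,0]],[-1,[0.26,-0.26,-0.05],[0,0,0]]]'
python3 - <<'E'
from h import *
t=np.mean([viewer.snapshot('top').astype(float) for _ in range(4)],0);np.save('pics/t2.npy',t)
print(est(t,'top'));gap('g4');print(est(np.load('pics/g4.npy'),'side'))
A=t[180:250,215:315].astype(np.uint8);cv2.imwrite('pics/t2.png',cv2.resize(A,(800,560),interpolation=2)[...,::-1])
E
```

```text
clock: 6.82
tool_pos: [0.3085, -0.4463, 0.1988]
orientation: [179.9, -0.0, -172.0]
force: [1.1, -0.2, -0.8]
opening: 0.0006
gripper_force: 0.0
{'mark': np.float64(-0.01781560225971679), 0.034: np.float64(-0.0193), 0.037: np.float64(-0.0191), 0.04: np.float64(-0.0183)}
{'mark': np.float64(-0.01442514993897342), 0.034: np.float64(-0.0138), 0.037: np.float64(-0.0141), 0.04: np.float64(-0.0136)}
```

View pics/t2.png

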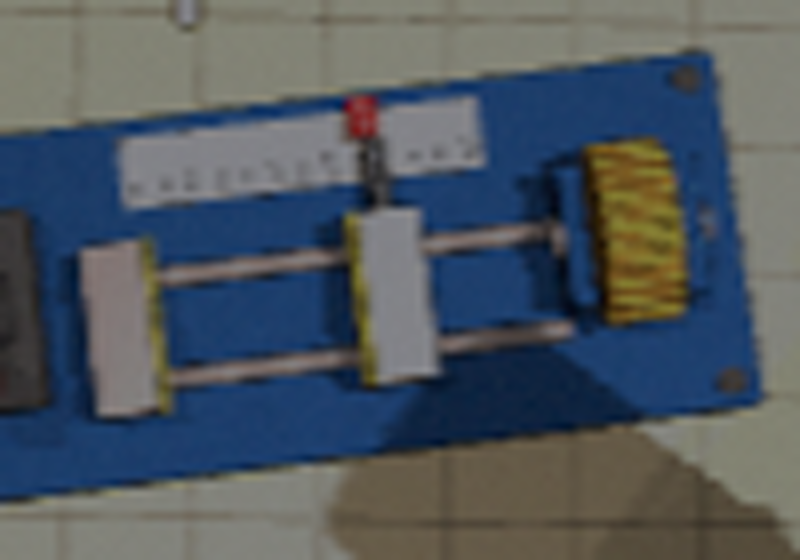

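The top crop shows the pointer line at ~(373,158) and the mark line at ~(363,118), with the jig x axis tilted 8°. It is 1–1.5 mm short at most, so I'll read the raw profiles.

```bash
python3 - <<'E'
from h import *
from scipy.ndimage import map_coordinates
b=np.load('pics/t2.npy');ys=np.arange(-.034,-.0015,.001);print((ys*1e3).round().astype(int).tolist())
for x in(.030,.033,.036,.039,.042,.045,.048,.052,.055,.058,.061):
    uv=proj('top',[tow([x,y,.034]) for y in ys]);P=[map_coordinates(b[...,k],[uv[:,1],uv[:,0]],order=1) for k in range(3)]
    print(x,'R' if x>.046 else 'g',(P[0]-(P[1]+P[2])/2 if x>.046 else np.mean(P,0)).astype(int).tolist())
E
```

```text
[-34, -33, -32, -31, -30, -29, -28, -27, -26, -25, -24, -23, -22, -21, -20, -19, -18, -17, -16, -15, -14, -13, -12, -11, -10, -9, -8, -7, -6, -5, -4, -3, -2]
0.03 g [82, 81, 78, 74, 70, 65, 60, 56, 56, 56, 56, 56, 56, 56, 53, 49, 47, 48, 47, 52, 61, 68, 73, 78, 82, 79, 74, 70, 68, 67, 66, 73, 78]
0.033 g [128, 131, 132, 133, 132, 129, 125, 117, 102, 87, 75, 65, 55, 54, 56, 58, 57, 56, 56, 72, 89, 105, 115, 124, 131, 128, 125, 122, 120, 118, 120, 125, 128]
0.036 g [122, 124, 128, 131, 132, 132, 132, 124, 114, 104, 87, 70, 55, 58, 62, 64, 60, 56, 59, 77, 94, 109, 118, 128, 131, 128, 125, 123, 120, 118, 121, 126, 131]
0.039 g [115, 120, 126, 131, 131, 132, 130, 121, 112, 102, 89, 76, 70, 74, 77, 71, 58, 46, 57, 77, 96, 109, 120, 132, 132, 131, 131, 127, 124, 121, 119, 117, 118]
0.042 g [132, 132, 133, 133, 132, 132, 127, 119, 111, 98, 82, 66, 64, 65, 66, 65, 62, 60, 76, 93, 108, 117, 126, 132, 132, 132, 130, 125, 120, 115, 111, 107, 112]
0.045 g [133, 133, 133, 133, 132, 132, 127, 122, 115, 102, 88, 75, 68, 62, 57, 55, 53, 58, 70, 83, 92, 99, 107, 113, 119, 124, 128, 130, 132, 132, 131, 131, 131]
0.048 R [-2, -2, -2, -2, -2, -2, -2, -2, 1, 8, 14, 28, 46, 63, 65, 63, 62, 64, 66, 68, 51, 36, 23, 15, 8, 3, 0, -1, -3, -3, -3, -3, -3]
0.052 R [-3, -3, -3, -3, -2, -2, -3, -2, 6, 14, 25, 43, 61, 73, 70, 68, 68, 73, 79, 75, 61, 48, 34, 20, 7, 2, 0, -2, -3, -3, -3, -3, -3]
0.055 R [-2, -2, -3, -4, -5, -6, -7, -4, 3, 11, 26, 47, 69, 77, 78, 78, 79, 81, 83, 73, 60, 46, 30, 15, 2, 0, -3, -6, -8, -10, -11, -12, -11]
0.058 R [-51, -48, -46, -44, -43, -42, -41, -31, -20, -9, 15, 40, 64, 67, 71, 73, 70, 68, 67, 69, 72, 59, 21, -17, -37, -41, -44, -45, -45, -44, -43, -42, -40]
0.061 R [-51, -51, -51, -51, -49, -46, -44, -37, -30, -21, -6, 11, 25, 33, 41, 45, 44, 43, 38, 32, 24, 4, -20, -48, -51, -50, -50, -48, -46, -44, -42, -39, -38]
```

Mark centre is at jig y −18.0 mm and the pointer at ≈ −19.5 mm, so ~1.6 mm remains, which is an ~8.5 mm roll.

```bash
python3 -m pendant '[[-1,[-0.015,0.016,0],[0,0,0]],[-1,[-0.04,0.042,0],[0,0,0]],[-1,[-0.067,0.07,0],[0,0,0]],[-1,[-0.095,0.1,0],[0,0,0]],[-1,[-0.123,0.129,0],[0,0,0]],[-1,[-0.15,0.158,0.01],[0,0,0]],[-1,[-0.178,0.187,0.02],[0,0,0]],[-1,[-0.206,0.217,0.04],[0,0,0]],[-1,[-0.235,0.247,0.06],[0,0,0]],[-1,[-0.247,0.26,0.08],[0,0,0]]]'
python3 -m pendant '[[-1,[0,0,0],[0,0,0]],[-1,[0,0,0.02],[0,0,0]],[-1,[0,0,0.028],[0,0,0]]]'
python3 -c "
from h import *
o=sensors.get_obs();print(toj(o['tool_pos']),o['force'])"
```

```text
clock: 8.0
tool_pos: [0.5214, -0.1495, 0.1202]
orientation: [-180.0, 0.2, -171.7]
force: [0.7, -0.4, -0.1]
opening: 0.0002
gripper_force: 0.0
clock: 8.25
tool_pos: [0.518, -0.1517, 0.0899]
orientation: [180.0, -0.1, -171.8]
force: [-0.2, 0.8, -0.5]
opening: 0.0005
gripper_force: 0.0
[-0.00309258 -0.10446816  0.08690019] [-0.22480337  0.82266519 -0.5282674 ]
```

```bash
python3 -m pendant '[[-1,[0,0,0.004],[0,0,0]],[-1,[0,0,0.007],[0,0,0]],[-1,[0,0,0.007],[0,0,0]],[-1,[-0.004,0,0.007],[0,0,0]],[-1,[-0.0085,0,0.007],[0,0,0]],[-1,[-0.0085,0,0.007],[0,0,0]],[-1,[-0.0085,0,0.007],[0,0,0]]]'
python3 -m pendant '[[-1,[0,0,-0.005],[0,0,0]],[-1,[0,0,-0.03],[0,0,0]],[-1,[0.02,-0.03,-0.06],[0,0,0]],[-1,[0.047,-0.058,-0.08],[0,0,0]],[-1,[0.075,-0.087,-0.1],[0,0,0]],[-1,[0.103,-0.116,-0.11],[0,0,0]],[-1,[0.132,-0.145,-0.11],[0,0,0]],[-1,[0.16,-0.173,-0.11],[0,0,0]],[-1,[0.19,-0.2,-0.11],[0,0,0]],[-1,[0.218,-0.228,-0.11],[0,0,0]]]'
python3 -m pendant '[[-1,[0.02,-0.02,0],[0,0,0]],[-1,[0.03,-0.03,0],[0,0,0]]]'
python3 - <<'E'
from h import *
from scipy.ndimage import map_coordinates
b=np.mean([viewer.snapshot('top').astype(float) for _ in range(4)],0);np.save('pics/t3.npy',b)
gap('g5');print(est(b,'top'),est(np.load('pics/g5.npy'),'side'))
ys=np.arange(-.034,-.0015,.001);print((ys*1e3).round().astype(int).tolist())
for x in(.033,.036,.039,.042,.045,.052,.055):
    uv=proj('top',[tow([x,y,.034]) for y in ys]);P=[map_coordinates(b[...,k],[uv[:,1],uv[:,0]],order=1) for k in range(3)]
    print(x,'R' if x>.046 else 'g',(P[0]-(P[1]+P[2])/2 if x>.046 else np.mean(P,0)).astype(int).tolist())
A=b[185:215,245:285].astype(np.uint8);cv2.imwrite('pics/t3.png',cv2.resize(A,(800,600),interpolation=2)[...,::-1])
E
```

```text
clock: 8.83
tool_pos: [0.5279, -0.1525, 0.085]
orientation: [-180.0, 0.1, -172.0]
force: [0.9, 0.2, 1.3]
opening: 0.0006
gripper_force: 0.8
clock: 9.67
tool_pos: [0.3434, -0.4067, 0.1954]
orientation: [-180.0, 0.0, -172.0]
force: [0.5, -0.5, 0.2]
opening: 0.0005
gripper_force: 0.0
clock: 9.83
tool_pos: [0.3171, -0.4416, 0.1949]
orientation: [-180.0, -0.0, -172.1]
force: [-0.1, 0.3, -0.2]
opening: 0.0006
gripper_force: 0.0
{'mark': np.float64(-0.017842901814842844), 0.034: np.float64(-0.0191), 0.037: np.float64(-0.0192), 0.04: np.float64(-0.0189)} {'mark': np.float64(-0.014415712458462598), 0.034: np.float64(-0.0136), 0.037: np.float64(-0.0136), 0.04: np.float64(-0.0131)}
[-34, -33, -32, -31, -30, -29, -28, -27, -26, -25, -24, -23, -22, -21, -20, -19, -18, -17, -16, -15, -14, -13, -12, -11, -10, -9, -8, -7, -6, -5, -4, -3, -2]
0.033 g [130, 133, 134, 134, 133, 130, 126, 118, 104, 90, 78, 69, 61, 60, 62, 65, 63, 60, 58, 74, 91, 108, 117, 127, 134, 130, 126, 122, 121, 120, 122, 127, 131]
0.036 g [125, 127, 131, 134, 135, 135, 134, 127, 117, 107, 89, 72, 56, 59, 62, 64, 60, 56, 60, 78, 97, 111, 120, 130, 133, 130, 128, 125, 122, 120, 123, 129, 135]
0.039 g [116, 121, 127, 133, 133, 133, 131, 123, 114, 102, 83, 64, 56, 60, 63, 60, 52, 45, 57, 78, 98, 111, 122, 134, 134, 135, 134, 130, 126, 122, 120, 119, 120]
0.042 g [134, 134, 134, 134, 134, 134, 129, 121, 113, 103, 93, 82, 81, 81, 82, 70, 57, 48, 67, 86, 103, 115, 127, 134, 134, 134, 132, 128, 123, 119, 115, 110, 115]
0.045 g [135, 135, 134, 135, 135, 135, 130, 124, 117, 104, 90, 77, 71, 65, 61, 56, 51, 54, 66, 80, 90, 99, 108, 115, 121, 126, 129, 132, 135, 134, 134, 134, 134]
0.052 R [-3, -4, -4, -4, -4, -3, -3, -2, 5, 14, 24, 43, 62, 75, 72, 70, 70, 76, 82, 78, 64, 49, 35, 21, 7, 2, 0, -2, -3, -2, -2, -2, -2]
0.055 R [-3, -3, -4, -4, -5, -6, -7, -4, 3, 11, 27, 49, 71, 79, 80, 80, 81, 82, 83, 73, 60, 46, 30, 15, 2, 0, -3, -6, -8, -9, -11, -11, -11]
```

View pics/t3.png

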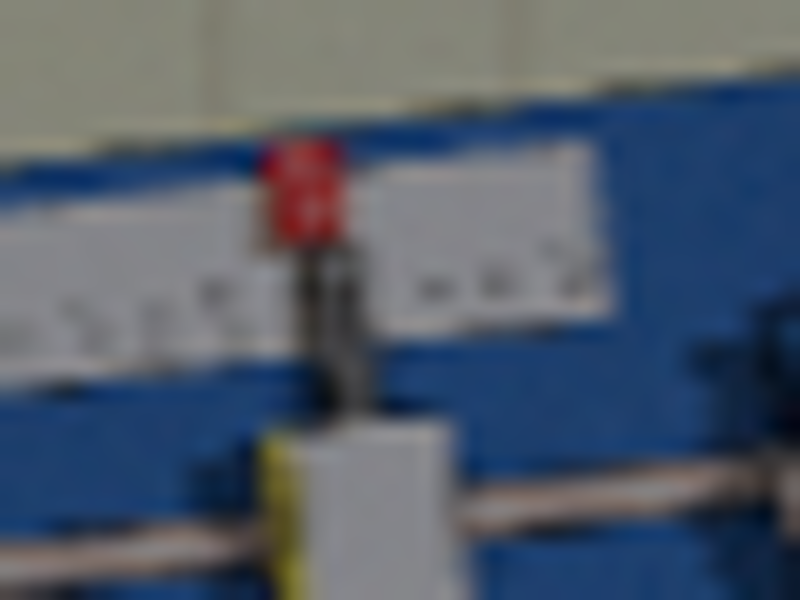

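The pointer barely moved (~0.3 mm), so the touch was too light and slipped. I'll refine the remaining gap from edges averaged along jig x, which also avoids the shadow on the +y side.

```bash
cat > e.py <<'E'
from h import *
from scipy.ndimage import map_coordinates
def avg(b,n,xs,z,ys,f):
    G=[]
    for x in xs:
        uv=proj(n,[tow([x,y,z]) for y in ys]);G.append(f([map_coordinates(b[...,k],[uv[:,1],uv[:,0]],order=1) for k in range(3)]))
    return np.mean(G,0)
gray=lambda P:np.mean(P,0); red=lambda P:P[0]-(P[1]+P[2])/2
def cross(ys,g,lo,hi):  # half-level crossings
    h=(lo+hi)/2; s=np.where(np.diff(np.sign(g-h)))[0]
    return [round(float(1e3*(ys[i]+(h-g[i])/(g[i+1]-g[i])*(ys[1]-ys[0]))),2) for i in s]
def edges(b,n,pc,step=.0005):
    ys=np.arange(pc-.012,pc+.012,step)
    p=avg(b,n,np.arange(.033,.0435,.0005),.034,ys,gray); w=np.percentile(p,90)
    ym=np.arange(-.03,-.006,step); m=avg(b,n,np.arange(.050,.0565,.0005),.034,ym,red)
    yj=np.arange(pc-.03,pc+.03,step); j=avg(b,n,np.arange(-.024,.025,.001),.056,yj,gray)
    print('pointer',cross(ys,p,p.min(),w),'mark',cross(ym,m,np.median(m[:4]),np.percentile(m,85)),'jaw',cross(yj,j,j[:6].mean(),np.percentile(j,80)))
    return ys,p
E
python3 - <<'E'
from e import *
for f,pc in(('t0',-.039),('t2',-.019),('t3',-.019)):
    b=cv2.imread('pics/t0.png')[...,::-1].astype(float) if f=='t0' else np.load(f'pics/{f}.npy')
    ys,p=edges(b,'top',pc);print((ys[::2]*1e3).round(1).tolist(),p[::2].astype(int).tolist())
E
```

```text
pointer [-43.82, -34.04] mark [-23.47, -12.11] jaw [-51.68, -28.25]
[-51.0, -50.0, -49.0, -48.0, -47.0, -46.0, -45.0, -44.0, -43.0, -42.0, -41.0, -40.0, -39.0, -38.0, -37.0, -36.0, -35.0, -34.0, -33.0, -32.0, -31.0, -30.0, -29.0, -28.0, -27.0] [122, 124, 125, 123, 116, 108, 98, 84, 70, 62, 62, 63, 58, 48, 39, 48, 65, 82, 96, 107, 117, 121, 123, 124, 122]
pointer [-24.55, -14.29] mark [-23.5, -12.2] jaw [-31.59, -9.75]
[-31.0, -30.0, -29.0, -28.0, -27.0, -26.0, -25.0, -24.0, -23.0, -22.0, -21.0, -20.0, -19.0, -18.0, -17.0, -16.0, -15.0, -14.0, -13.0, -12.0, -11.0, -10.0, -9.0, -8.0] [132, 132, 131, 129, 121, 111, 99, 85, 70, 62, 64, 67, 66, 59, 54, 62, 80, 97, 110, 120, 130, 131, 130, 128]
pointer [-24.38, -14.3] mark [-23.48, -12.23] jaw [-31.58, -9.44]
[-31.0, -30.0, -29.0, -28.0, -27.0, -26.0, -25.0, -24.0, -23.0, -22.0, -21.0, -20.0, -19.0, -18.0, -17.0, -16.0, -15.0, -14.0, -13.0, -12.0, -11.0, -10.0, -9.0, -8.0] [134, 134, 133, 131, 123, 113, 102, 87, 72, 63, 65, 67, 64, 57, 51, 60, 79, 98, 111, 122, 132, 134, 133, 131]
```

Pointer ≈ −20.4, mark ≈ −18.3: about 2.0 mm to go, i.e. a ~10.5 mm roll with firmer pressure.

```bash
python3 -c "
from h import *
print(rel(tow([-.005,-.105,.088])))"
```

```text
[-0.23433385  0.2558995   0.10375429]
```

```bash
python3 -m pendant '[[-1,[-0.015,0.016,0],[0,0,0]],[-1,[-0.04,0.042,0],[0,0,0]],[-1,[-0.067,0.071,0],[0,0,0]],[-1,[-0.094,0.1,0],[0,0,0]],[-1,[-0.12,0.129,0],[0,0,0]],[-1,[-0.146,0.158,0.01],[0,0,0]],[-1,[-0.173,0.187,0.02],[0,0,0]],[-1,[-0.2,0.217,0.04],[0,0,0]],[-1,[-0.225,0.245,0.06],[0,0,0]],[-1,[-0.234,0.256,0.08],[0,0,0]]]'
python3 -m pendant '[[-1,[0,0,0.01],[0,0,0]],[-1,[0,0,0.02],[0,0,0]],[-1,[0,0,0.024],[0,0,0]],[-1,[0,0,0.024],[0,0,0]],[-1,[0,0,0.024],[0,0,0]]]'
python3 -c "
from h import *
o=sensors.get_obs();print(toj(o['tool_pos']),o['force'])"
```

```text
clock: 11.02
tool_pos: [0.5186, -0.1493, 0.1148]
orientation: [-180.0, 0.2, -171.7]
force: [0.8, -0.7, 0.6]
opening: 0.0006
gripper_force: 0.0
clock: 11.43
tool_pos: [0.5156, -0.1539, 0.0911]
orientation: [-180.0, 0.0, -172.0]
force: [0.1, 0.4, 0.1]
opening: 0.0003
gripper_force: 0.0
[-0.00582971 -0.10636668  0.08813826] [0.08145048 0.44293896 0.10014007]
```

```bash
python3 -m pendant '[[-1,[0,0,0.005],[0,0,0]],[-1,[0,0,0.0078],[0,0,0]],[-1,[0,0,0.0078],[0,0,0]]]'
python3 -m pendant '[[-1,[-0.003,0,0],[0,0,0]],[-1,[-0.007,0,0],[0,0,0]],[-1,[-0.0105,0,0],[0,0,0]],[-1,[-0.0105,0,0],[0,0,0]],[-1,[-0.0105,0,0],[0,0,0]]]'
python3 -c "
from h import *
o=sensors.get_obs();print(toj(o['tool_pos']),o['force'])"
```

```text
clock: 11.68
tool_pos: [0.5167, -0.154, 0.0844]
orientation: [-179.9, 0.2, -172.0]
force: [-2.1, 1.4, 10.7]
opening: 0.0003
gripper_force: 5.3
clock: 12.1
tool_pos: [0.5279, -0.1524, 0.0848]
orientation: [-179.9, 0.2, -172.0]
force: [-0.2, 0.4, 9.1]
opening: 0.0007
gripper_force: 4.8
[ 0.0065678  -0.10658544  0.08177259] [-0.16600951  0.44688256  9.14924507]
```

```bash
python3 -m pendant '[[-1,[0,0,-0.008],[0,0,0]],[-1,[0,0,-0.03],[0,0,0]],[-1,[0.02,-0.03,-0.06],[0,0,0]],[-1,[0.047,-0.058,-0.08],[0,0,0]],[-1,[0.075,-0.087,-0.1],[0,0,0]],[-1,[0.103,-0.116,-0.11],[0,0,0]],[-1,[0.132,-0.145,-0.11],[0,0,0]],[-1,[0.16,-0.173,-0.11],[0,0,0]],[-1,[0.19,-0.2,-0.11],[0,0,0]],[-1,[0.218,-0.228,-0.11],[0,0,0]]]'
python3 -m pendant '[[-1,[0.02,-0.02,0],[0,0,0]],[-1,[0.03,-0.03,0],[0,0,0]]]'
python3 - <<'E'
from e import *
b=np.mean([viewer.snapshot('top').astype(float) for _ in range(4)],0);np.save('pics/t4.npy',b)
ys,p=edges(b,'top',-.018);print((ys[::2]*1e3).round(1).tolist(),p[::2].astype(int).tolist())
gap('g6');print(est(np.load('pics/g6.npy'),'side'))
A=b[185:215,245:285].astype(np.uint8);B=np.load('pics/g6.npy')[200:224,255:287].astype(np.uint8)
cv2.imwrite('pics/t4.png',np.hstack([cv2.resize(A,(400,300),interpolation=2),cv2.resize(B,(400,300),interpolation=2)])[...,::-1])
E
```

```text
clock: 12.93
tool_pos: [0.3424, -0.4065, 0.1937]
orientation: [-180.0, 0.1, -172.0]
force: [1.3, -0.6, -0.6]
opening: 0.0003
gripper_force: 0.0
clock: 13.1
tool_pos: [0.316, -0.4414, 0.1932]
orientation: [-180.0, 0.0, -172.1]
force: [-0.6, -0.0, 0.1]
opening: 0.0002
gripper_force: 0.0
pointer [-23.75, -12.33] mark [-23.5, -12.2] jaw [-29.31, -7.36]
[-30.0, -29.0, -28.0, -27.0, -26.0, -25.0, -24.0, -23.0, -22.0, -21.0, -20.0, -19.0, -18.0, -17.0, -16.0, -15.0, -14.0, -13.0, -12.0, -11.0, -10.0, -9.0, -8.0, -7.0] [134, 134, 134, 130, 125, 116, 100, 83, 68, 63, 59, 59, 60, 62, 64, 68, 73, 86, 101, 114, 121, 125, 129, 127]
{'mark': np.float64(-0.01442756643585613), 0.034: np.float64(-0.0124), 0.037: np.float64(-0.0122), 0.04: np.float64(-0.012)}
```

View pics/t4.png

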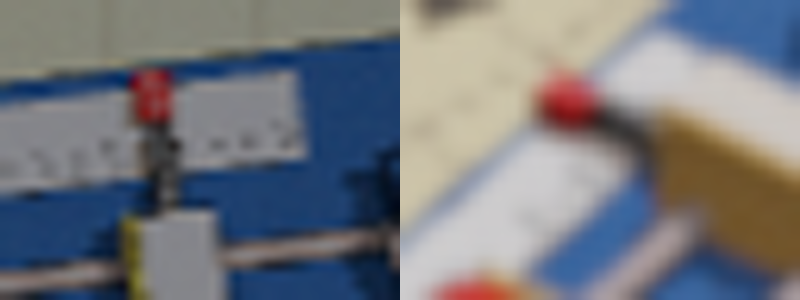

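The top crop now shows the pointer arm directly in line below the mark. As a check independent of the shadow, I'll compare the far (−y) top edges in the side view.

```bash
python3 - <<'E'
from e import *
for f,pc in(('s0',-.038),('g5',-.019),('g6',-.018)):
    b=cv2.imread('pics/s0.png')[...,::-1].astype(float) if f=='s0' else np.load(f'pics/{f}.npy')
    ys=np.arange(pc-.013,pc+.02,.0005)
    ym=np.arange(-.035,.003,.0005); m=avg(b,'side',np.arange(.051,.0585,.0005),.034,ym,red)
    print(f,'mark',cross(ym,m,0,np.percentile(m,90)))
    for x0 in(.034,.038,.042):
        p=avg(b,'side',np.arange(x0,x0+.004,.0005),.034,ys,gray);print(x0,cross(ys,p,p.min(),p[:26].max()),end=' ')
    print((ys[::3]*1e3).round().astype(int).tolist(),avg(b,'side',np.arange(.036,.043,.0005),.034,ys,gray)[::3].astype(int).tolist())
E
```

```text
s0 mark [-22.39, -6.68]
0.034 [-39.39, -29.38] 0.038 [-40.47, -31.27] 0.042 [-48.69] [-51, -49, -48, -46, -45, -43, -42, -40, -39, -37, -36, -34, -33, -31, -30, -28, -27, -25, -24, -22, -21, -19] [122, 130, 138, 143, 146, 142, 133, 121, 109, 98, 92, 93, 100, 113, 129, 146, 161, 172, 179, 184, 187, 187]
g5 mark [-22.32, -6.6]
0.034 [-20.73, -5.62] 0.038 [-20.48, -4.29] 0.042 [-19.84, -2.1] [-32, -30, -29, -27, -26, -24, -23, -21, -20, -18, -17, -15, -14, -12, -11, -9, -8, -6, -5, -3, -2, 0] [202, 200, 197, 193, 186, 176, 162, 147, 129, 110, 92, 77, 70, 71, 79, 89, 101, 114, 129, 145, 159, 171]
g6 mark [-22.34, -6.64]
0.034 [-19.83, -4.54] 0.038 [-19.5, -3.75] 0.042 [-19.22, -2.41] [-31, -30, -28, -26, -25, -23, -22, -20, -19, -17, -16, -14, -13, -11, -10, -8, -7, -5, -4, -2, -1, 1] [202, 199, 197, 192, 184, 173, 159, 141, 122, 102, 82, 66, 57, 57, 64, 76, 92, 109, 127, 143, 159, 172]
```

All measures put the pointer within about ±1 mm of the mark. Next is the lever: I'll go around behind the ball and push it over.

```bash
python3 -c "
from h import *
print(rel([.46,-.2,.2]),rel(tow([-.065,.128,.165])),rel(tow([-.065,.128,.097])))"
```

```text
[-0.17287455  0.2162803  -0.00702003] [-0.17546312  0.48848175  0.02495013] [-0.17544457  0.48848938  0.09295013]
```

```bash
python3 -m pendant '[[-1,[-0.018,0.02,0],[0,0,0]],[-1,[-0.04,0.046,0],[0,0,0]],[-1,[-0.065,0.075,0],[0,0,0]],[-1,[-0.09,0.104,0],[0,0,0]],[-1,[-0.113,0.134,0],[0,0,0]],[-1,[-0.136,0.165,0],[0,0,0]],[-1,[-0.155,0.197,0],[0,0,0]],[-1,[-0.17,0.23,0],[0,0,0]],[-1,[-0.174,0.265,0],[0,0,0]],[-1,[-0.175,0.3,0],[0,0,0]]]'
python3 -m pendant '[[-1,[0,0.035,0],[0,0,0]],[-1,[0,0.07,0],[0,0,0]],[-1,[0,0.105,0],[0,0,0]],[-1,[0,0.14,0],[0,0,0]],[-1,[0,0.17,0.01],[0,0,0]],[-1,[0,0.185,0.025],[0,0,0]],[-1,[0,0.1885,0.025],[0,0,0]],[-1,[0,0.1885,0.025],[0,0,0]]]'
python3 -c "
from h import *
o=sensors.get_obs();print(toj(o['tool_pos']),o['force'],rel(tow([-.065,.128,.097])))"
```

```text
clock: 14.28
tool_pos: [0.4508, -0.1148, 0.1928]
orientation: [-180.0, 0.0, -171.8]
force: [1.2, -0.6, 0.7]
opening: 0.0005
gripper_force: 0.0
clock: 14.95
tool_pos: [0.4231, 0.0704, 0.1676]
orientation: [-180.0, -0.1, -171.7]
force: [0.6, 0.6, 0.9]
opening: 0.0004
gripper_force: 0.0
[-0.06605579  0.12870784  0.16460846] [0.60913375 0.62663655 0.92841657] [-0.00111605 -0.00067469  0.06760783]
```

```bash
python3 -m pendant '[[-1,[0,0,0.025],[0,0,0]],[-1,[0,0,0.05],[0,0,0]],[-1,[0,0,0.067],[0,0,0]],[-1,[0,0,0.067],[0,0,0]],[-1,[-0.01,0,0.067],[0,0,0]],[-1,[-0.02,0,0.067],[0,0,0]],[-1,[-0.03,0,0.067],[0,0,0]],[-1,[-0.038,0,0.067],[0,0,0]],[-1,[-0.046,0,0.067],[0,0,0]],[-1,[-0.054,0,0.067],[0,0,0]]]'
python3 -m pendant '[[-1,[-0.008,0,0],[0,0,0]],[-1,[-0.015,0,0],[0,0,0]],[-1,[-0.02,0,0],[0,0,0]],[-1,[-0.0235,0,0],[0,0,0]],[-1,[-0.0245,0,0],[0,0,0]],[-1,[-0.0245,0,0],[0,0,0]]]'
python3 -c "
from h import *
o=sensors.get_obs();print(toj(o['tool_pos']),o['force'])"
```

```text
clock: 15.78
tool_pos: [0.4784, 0.0768, 0.1011]
orientation: [180.0, 0.0, -172.0]
force: [-1.0, 0.5, 1.6]
opening: 0.0003
gripper_force: 0.6
clock: 16.28
tool_pos: [0.5012, 0.0799, 0.1005]
orientation: [-180.0, -0.1, -172.0]
force: [-1.3, 0.4, -0.1]
opening: 0.0002
gripper_force: 0.7
[0.01259281 0.12721443 0.09746999] [-1.33298492  0.39134919 -0.11717466]
```

No end stop felt yet; pushing a little further.

```bash
python3 -m pendant '[[-1,[-0.002,0,0],[0,0,0]],[-1,[-0.004,0,0],[0,0,0]],[-1,[-0.004,0,0],[0,0,0]]]'
python3 -c "
from h import *
s=snap('side','s7');o=sensors.get_obs();print(toj(o['tool_pos']),o['force'])
h=cv2.cvtColor(s,cv2.COLOR_RGB2HSV);red=cv2.inRange(h,(0,130,60),(8,255,255))|cv2.inRange(h,(172,130,60),(180,255,255))
k,l,st,ce=cv2.connectedComponentsWithStats(red);print([(st[i].tolist(),ce[i].round(1).tolist()) for i in range(1,k) if st[i,4]>3 and 190<ce[i][0]<330 and 150<ce[i][1]<270])
for a in(.8,.85,.9,1): 
  q=a-.5; print(a,proj('side',[tow([.07*np.sin(q*1.0),.128,.042+.07*np.cos(q)])]))"
```

```text
clock: 16.53
tool_pos: [0.5021, 0.0797, 0.1001]
orientation: [-180.0, -0.4, -172.0]
force: [-12.9, 1.2, 6.3]
opening: 0.0006
gripper_force: 6.5
[0.0134154  0.12688696 0.09707541] [-12.72198366   0.75259603   5.65709853]
[([266, 207, 5, 3, 12], [268.2, 208.1])]
0.8 [[245.82080092 218.43721207]]
0.85 [[244.84656299 218.24016587]]
0.9 [[243.89650874 218.09964765]]
1 [[242.0784404  217.98789718]]
```

There is 13 N against the end stop, so the lever is fully over. Backing off, lifting and swinging aside for a final check.

```bash
python3 -m pendant '[[-1,[0.01,0,0],[0,0,0]],[-1,[0.03,0,0],[0,0,0]],[-1,[0.05,0,-0.02],[0,0,0]],[-1,[0.06,0,-0.05],[0,0,0]],[-1,[0.06,0,-0.085],[0,0,0]],[-1,[0.06,-0.03,-0.1],[0,0,0]],[-1,[0.06,-0.065,-0.1],[0,0,0]],[-1,[0.06,-0.1,-0.1],[0,0,0]],[-1,[0.06,-0.14,-0.1],[0,0,0]],[-1,[0.06,-0.18,-0.1],[0,0,0]]]'
python3 -m pendant '[[-1,[0.0,-0.04,0],[0,0,0]],[-1,[0.0,-0.08,0],[0,0,0]],[-1,[0.01,-0.12,0],[0,0,0]],[-1,[0.03,-0.155,0],[0,0,0]],[-1,[0.05,-0.19,0],[0,0,0]],[-1,[0.075,-0.22,0],[0,0,0]],[-1,[0.1,-0.25,0],[0,0,0]],[-1,[0.125,-0.28,0],[0,0,0]],[-1,[0.15,-0.31,0],[0,0,0]],[-1,[0.15,-0.31,0],[0,0,0]]]'
python3 - <<'E'
from e import *
b=np.mean([viewer.snapshot('top').astype(float) for _ in range(4)],0);np.save('pics/t5.npy',b)
edges(b,'top',-.018)
s=snap('side','s8')
P=[]
for im in(b.astype(np.uint8),s):
    h=cv2.cvtColor(im,cv2.COLOR_RGB2HSV);red_=cv2.inRange(h,(0,130,60),(8,255,255))|cv2.inRange(h,(172,130,60),(180,255,255))
    k,l,st,ce=cv2.connectedComponentsWithStats(red_);c=[(st[i,4],ce[i]) for i in range(1,k) if st[i,4]>3 and 190<ce[i][0]<330 and 150<ce[i][1]<270];print(c);P.append(max(c,key=lambda t:t[0])[1])
B,e=tri(('top',P[0]),('side',P[1]));print('ball',toj(B),e)
C=s[180:264,225:329];A=b[175:245,190:310].astype(np.uint8)
cv2.imwrite('pics/f.png',np.hstack([cv2.resize(A,(450,330),interpolation=2),cv2.resize(C,(350,330),interpolation=2)])[...,::-1])
E
```

```text
clock: 17.42
tool_pos: [0.4716, -0.1074, 0.2019]
orientation: [-180.0, 0.2, -171.9]
force: [1.6, -0.2, -0.8]
opening: 0.0005
gripper_force: 0.0
clock: 18.25
tool_pos: [0.3629, -0.4383, 0.201]
orientation: [-179.9, 0.0, -172.2]
force: [0.7, -0.9, 0.4]
opening: 0.0003
gripper_force: 0.0
pointer [-23.72, -12.34] mark [-23.47, -12.23] jaw [-28.71, -5.99]
[(np.int32(14), array([259.92857143, 194.        ])), (np.int32(72), array([206.95833333, 204.47222222]))]
[(np.int32(11), array([268.        , 208.09090909])), (np.int32(53), array([241.73584906, 217.73584906]))]
ball [0.03412373 0.12812976 0.10403455] 0.0007447900408469661
```

View pics/f.png

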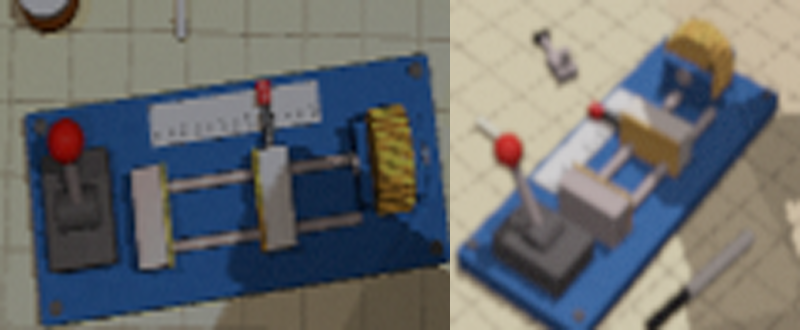

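The lever ball is at jig x = +34 mm (1.0 rad). In the picture the pointer at ~(266,118) sits in line with the mark at (263,92), unchanged, and the arm is clear. Handing in.

```bash
python3 -m pendant '[[-1,[0,0,0],[0,0,0]],[-1,[0,0,0],[0,0,0]],[-1,[0,0,0],[0,0,0]],[-1,[0,0,0],[0,0,0]]]'; python3 -c "
from plant import workorder
print(workorder.close_job())"
```

```text
clock: 18.83
tool_pos: [0.3665, -0.4335, 0.2009]
orientation: [-180.0, 0.0, -171.9]
force: [-0.2, -0.7, 0.4]
opening: 0.0004
gripper_force: 0.0
the job is handed in; nothing more can be done
None
```

The job is handed in at about 19 s, with no verdict returned: the pointer was rolled to the red mark (the camera measurements put it within about 1 mm), the lock lever is fully over at about 1.0 rad, and the arm is clear of everything.

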